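# Reset the tripped breaker of the chromatograph power box

## Task

One of the three circuit breakers on the grey power box has tripped: its lever stands about upright, halfway between off (leaning towards the robot's side of the box) and on (leaning away from the robot). Reset it: push this lever fully off first, all the way to its stop, and then throw it fully on, to the other stop. Leave the other two levers as they are, one on and one off.

Things in the scene. Friction and masses are not known exactly. Their poses are not given: they have to be found in the camera images.
- tripped_pivot (a point): Point on the tripped lever's hinge axis, mid-width, 72 mm above the worktop; fixed to the box, does not turn with the lever. x: level, from off to on side (away from robot, within 15 deg); y: hinge axis, along the row; z up. Grey box 170 (x) x 300 (y) x 45 mm, fixed, carries 3 like black breakers in a row, 90 mm apart, tops 71 mm above the worktop, rim round lever 75. May be any of the 3.
- tripped_lever (a joint): Angle (rad) of the tripped lever: white paddle 10 mm thick, 24 mm wide, round top 65 mm from its hinge axis. 0 = fully off, leaning 0.7 rad from upright to -x of the pivot frame (towards the robot); 0.7 = upright; 1.4 = fully on, leaning 0.7 to +x. Hard stops at 0 and 1.4. Starts at 0.55 to 0.85. Friction only (0.1 N m, 2 to 4 N to push); stays where it is left.
- live_lever (a joint): Angle in rad of the lever of a like breaker beside it, which is on (about 1.4) and shall stay on. Same shape and same meaning of the values. Its place in the row varies.
- spare_lever (a joint): Angle in rad of the lever of the third like breaker, which is deliberately off (about 0) and shall stay off. Same shape and same meaning of the values. Its place in the row varies.

How it is judged:
On the way, in this order (a step that is already met when the one before it is completed fails the run):
1. the tripped lever is pushed fully off (within 0.2 rad of its off stop) (value of joint tripped_lever below 0.2 rad), for 0.1 s.
2. the lever is then thrown fully on (within 0.2 rad of its on stop) (value of joint tripped_lever above 1.2 rad), for 0.1 s.
At the end, for the whole second after the job is handed in: The tripped lever, after having been fully off, is left fully on (within 0.2 rad, 11 degrees, of its stop); the live lever is still on and the spare lever still off (each within 0.2 rad of its stop) (value of joint each of tripped_lever, live_lever above 1.2 rad and value of joint spare_lever below 0.2 rad); the robot touches nothing.
It fails at once if the live lever is moved away from on by more than 0.2 rad (value of joint live_lever below 1.2 rad).
It fails at once if the spare lever is moved away from off by more than 0.2 rad (value of joint spare_lever above 0.2 rad).
It also fails if it takes over 40 s, if anything falls off the work surface, if the arm or the gripper's body presses on something with over 40 N, if the wrist force passes 120 N, or if a joint passes its speed limit or range.

## Robot

A 6-joint arm with a two-finger parallel gripper is mounted at the origin on a cart in front of the work surface, level with it; the furniture and walls round the work are solid. World frame = base frame: x ahead of the robot, y to its left, z up, the work surface at z = 0. Lengths are in m, angles in rad, forces in N, time in s.
With the tool pointing down it reaches from about 0.3 to 0.875 m from the base axis. Payload 6.4 kg.
Tool frame: the origin (TCP) lies at the very end of the fingers, on their centre line; the grasp point (between the pads) lies 19 mm behind it; z points along the fingers, y is the direction in which the jaws open and shut (so a half turn about z gives the same grasp; the last joint's range is limited). The gripper opens to 85 mm and grips with 20 to 120 N. Pads are 22 mm wide; open, the fingers measure 114 mm over their backs; the gripper's body (76 mm by 85 mm) begins 54 mm behind the grasp point. The pads swing forward as they close: fully open they stand 13 mm farther back than shut.
Start: joints at [-1.307, 0.181, 1.607, -0, 1.354, -0.206], TCP at [0.26, -0.513, 0.231] pointing down, gripper open.
Joint ranges: [-2.99, 2.99], [-0.89, 2.07], [0.3, 2.58], [-1.14, 4.28], [0, 2.63], [-3.12, 3.12]. Speed limits (rad/s): [2.57, 2.57, 3.01, 3.14, 3.14, 3.14].

## Interface

Orientations are given as a unit quaternion [w, x, y, z].
In Python, from bench import * gives the robot as it stands.
- The arm moves only by the tool arm_command, never from a script. Its argument "motion" is text: rows parted by semicolons, each of 7 numbers parted by spaces: the shift along the tool's x, y, z in units of 0.2 m (1.0 is 0.2 m), then the turn, a rotation vector about the tool's x, y, z in units of 60 degrees (1.0 is 60 degrees), then the opening, from 0 (shut) to 1 (fully open). In form: tx ty tz ax ay az grip; .... A call has 1 to 10 rows; each row shifts and turns the pose as measured when the row begins, along the tool's axes as they then stand; what a row does not reach is not made up. A row lasts 1/12 s, in which the tool goes at most 41.7 mm and 7.16 degrees, less where a joint would pass 70% of its speed; a pose out of reach is approached as far as the arm can. A call with a number of a shift or a turn outside -1 to 1 is refused whole. A call with a gripper value outside its range is refused whole. The fingers move at their own pace and stop on an object; the grip force is fixed at half the most. Time passes only in rows, so rows that do not move let the fingers close. It gives the time, the measured TCP pose, the force and the opening at its end, in the units of the state.
- get_obs(): the state, without advancing time (a new reading comes with each control period).
- camera(name): name is "scene" or "side" or "wrist"; returns a dict with "img" (400x640x3 uint8, red, green, blue), "intrinsics" (3x3 intrinsics, pixels), "pose" (4x4, takes a point from camera to world coordinates); the wrist camera has in their place "mount" (4x4, takes a point from camera to tool coordinates, whose origin is the TCP and whose axes are the flange's). Camera axes: x right, y down, z forward; pixel columns grow to the right and rows downward; lengths in m; the calibration is good to about 2 mm. A picture is of the moment at which its call begins: read the wrist's pose just before it. There is no depth.
- hand_in(): hands the job in, once; it reports no verdict.
Trained networks look in the newest picture that a camera, given by its name, has taken for a name from the list of things; names that differ only in an ending like _2 or _b are one class to them, and where a whole thing is asked for, a point or a joint stands for the part that bears it (a point fixed in the world has none). Each returns a list of dicts, best first, with "conf" (0 to 1); they miss things now and then, are a little off and sometimes report something else, mostly with a low value. They report only what shows in the picture. A call takes as long as a camera call.
- search_frame(camera, target): "box" ([left, top, right, bottom] in pixels, round what is visible of it).
The state is a dict: "time_s": time; "q": joint angles; "dq": joint speeds; "joint_efforts": joint torques, N m; "eef_pos": TCP position; "eef_rot": TCP orientation; "wrist_force": force on the tool from outside, world axes, zero at the start; "torque": the same for the moment, N m; "opening": opening from 0.0 (shut) to 1.0 (fully open).
Only numpy, scipy, OpenCV 4.12 (cv2) and the standard library are available. Lean on these libraries where they do the work, as an engineer would, in place of code of your own. Each camera call takes 0.05 s, during which the arm holds its last target.

## Working session

There is one attempt and no reset: what is moved stays moved. The work goes in short steps, Python scripts to look and compute and a tool call to move; the robot and the scene stay as the last step left them, time stands still between calls to the robot, and variables do not carry over. Pictures are saved under pics/ and viewed, and the job is handed in when it is done.

Besides the shell and the picture viewer there is one more tool, called after ">>>" in YAML: its name, and indented under it one key for each argument. arm_command: Moves the arm, as the interface text tells. Shifts and turns lie within -1 to 1; 1 stands for 0.2 m of shift or 60 degrees of turn. Its arguments: {"type":"object","properties":{"motion":{"type":"string"}},"required":["motion"]}

```bash
mkdir -p pics; ls; python3 - <<'E'
from bench import *
import cv2
o=get_obs(); print(o['time_s'],o['eef_pos'],o['eef_rot'],o['opening'])
for n in ['scene','side']:
    c=camera(n); cv2.imwrite(f'pics/{n}0.png',c['img'][:,:,::-1]); print(n,c['intrinsics'],c['pose'])
    for t in ['tripped_lever','live_lever','spare_lever','tripped_pivot']:
        try: print(t,search_frame(n,t))
        except Exception as e: print(t,e)
E
```

```text
pics
0.0 [ 0.26017346 -0.51215958  0.23037775] [-8.73460918e-04  9.72537470e-01  2.32744723e-01 -3.31225940e-05] 0.9992241539690776
scene [[453.94862979   0.         321.27033631]
 [  0.         453.94862979 201.55911813]
 [  0.           0.           1.        ]] [[ 0.44589009 -0.39926058  0.80110737 -0.11426264]
 [-0.89489387 -0.18022372  0.40826997 -0.38384994]
 [-0.01862756 -0.89894961 -0.43765582  0.48011824]
 [ 0.          0.          0.          1.        ]]
tripped_lever [{'box': [343.9, 208.1, 359.9, 244.1], 'conf': 0.83}]
live_lever [{'box': [264.1, 182.3, 290.4, 219.1], 'conf': 0.81}]
spare_lever [{'box': [293.0, 209.6, 319.7, 227.2], 'conf': 0.55}]
tripped_pivot [{'box': [320.2, 204.7, 383.5, 275.4], 'conf': 0.61}]
side [[507.36875655   0.         322.26465498]
 [  0.         507.36875655 199.89079279]
 [  0.           0.           1.        ]] [[-0.88876833 -0.22904454  0.39702576  0.235917  ]
 [-0.4577856   0.48679729 -0.74394942  0.62099884]
 [-0.02287351 -0.84295136 -0.5375033   0.58846293]
 [ 0.          0.          0.          1.        ]]
tripped_lever [{'box': [372.4, 168.4, 387.3, 207.5], 'conf': 0.6}]
live_lever [{'box': [299.4, 219.7, 334.7, 264.1], 'conf': 0.72}]
spare_lever [{'box': [345.6, 205.8, 380.7, 230.9], 'conf': 0.84}]
tripped_pivot [{'box': [346.7, 173.7, 414.1, 233.2], 'conf': 0.61}]
```

View pics/scene0.png

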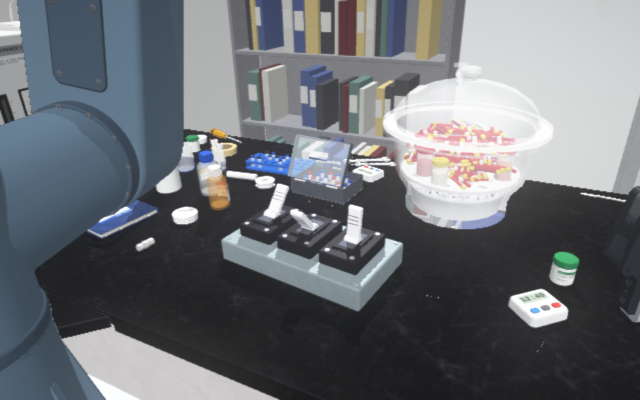

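View pics/side0.png

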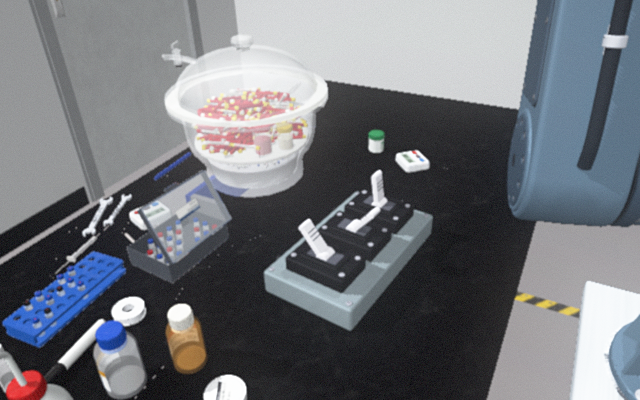

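The tripped lever is the one at the right end of the row: about (355,225) in scene and (378,188) in side. The spare is in the middle and the live one is at the far left. Next I'll zoom in for precise points.

```bash
python3 - <<'E'
import cv2
a=cv2.imread('pics/scene0.png')[170:310,215:415]; cv2.imwrite('pics/sz.png',cv2.resize(a,None,fx=4,fy=4,interpolation=cv2.INTER_CUBIC))
a=cv2.imread('pics/side0.png')[160:330,255:445]; cv2.imwrite('pics/dz.png',cv2.resize(a,None,fx=3.5,fy=3.5,interpolation=cv2.INTER_CUBIC))
E
```

```text
(no output)
```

View pics/sz.png

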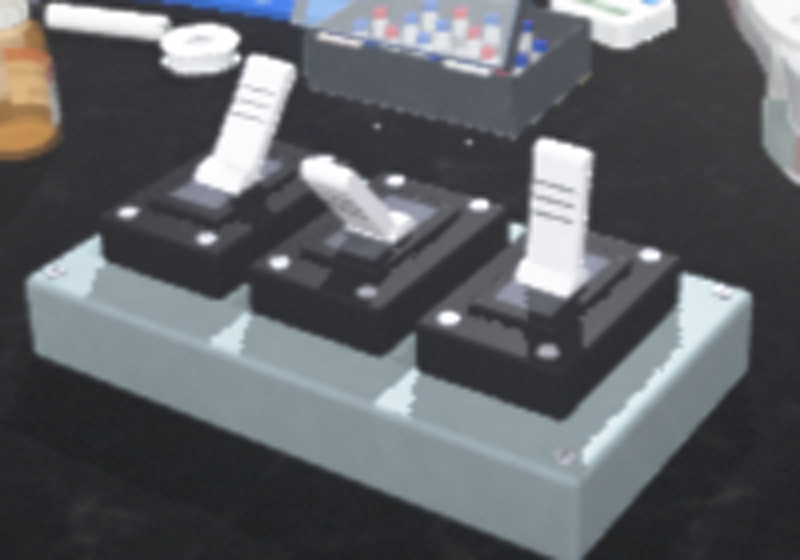

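View pics/dz.png

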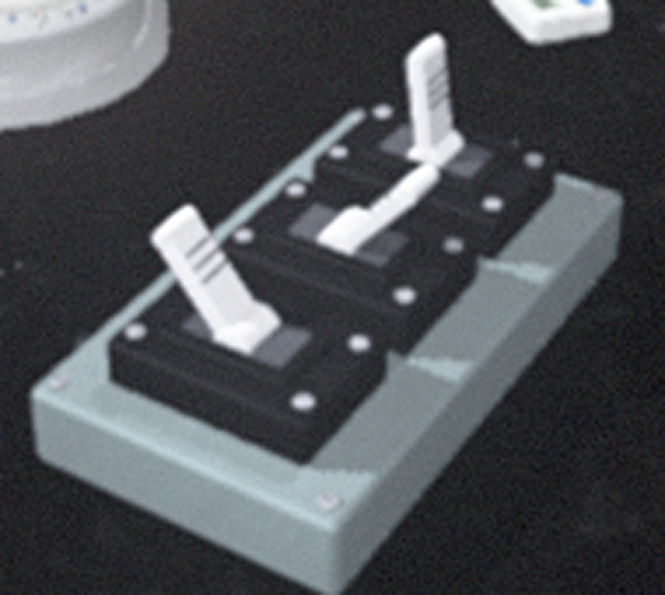

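```bash
cat > h.py <<'E'
import numpy as np
Ks=np.array([[453.94863,0,321.27034],[0,453.94863,201.55912],[0,0,1]]);Kd=np.array([[507.36876,0,322.26465],[0,507.36876,199.89079],[0,0,1]])
Ps=np.array([[0.44589009,-0.39926058,0.80110737,-0.11426264],[-0.89489387,-0.18022372,0.40826997,-0.38384994],[-0.01862756,-0.89894961,-0.43765582,0.48011824],[0,0,0,1]])
Pd=np.array([[-0.88876833,-0.22904454,0.39702576,0.235917],[-0.4577856,0.48679729,-0.74394942,0.62099884],[-0.02287351,-0.84295136,-0.5375033,0.58846293],[0,0,0,1]])
def ray(K,P,u): d=P[:3,:3]@np.linalg.solve(K,[u[0],u[1],1]); return P[:3,3],d/np.linalg.norm(d)
S=lambda a:(a[0]/4+215-.4,a[1]/4+170-.4)
D=lambda a:(a[0]/3.5+255-.4,a[1]/3.5+160-.4)
def onz(K,P,u,z):
    o,d=ray(K,P,u); return o+d*(z-o[2])/d[2]
def tri(us,ud):
    r=[ray(Ks,Ps,us),ray(Kd,Pd,ud)]
    A=sum(np.eye(3)-np.outer(d,d) for o,d in r);b=sum((np.eye(3)-np.outer(d,d))@o for o,d in r)
    p=np.linalg.solve(A,b); return p,[np.linalg.norm(np.cross(d,p-o)) for o,d in r]
E
python3 - <<'E'
from h import *
np.set_printoptions(precision=4,suppress=True)
for n,a,b in [('tripC',(549,287),(436,157)),('spareC',(380.5,235.5),(349,241.5)),('nearL',(30,282),(335,525)),('nearR',(580,477),(620,197)),('farR',(750,293),(360,112)),
 ('trip nl',(448,318),(492,204)),('trip nr',(547,351),(534,160)),('trip fr',(650,256),(382,112)),('live nl',(128,212),(303,401)),('live nr',(206,239),(359,343)),
 ('spare nl',(279,263),(404,296)),('spare nr',(367,292),(453,244)),('spare fl',(396,181),(244,236)),('spare fr',(480,205),(296,190)),
 ('tripTip',(563,143),(428,40)),('liveTip',(268,62),(175,225)),('spareTip',(320,168),(427,175))]:
    p,e=tri(S(a),D(b)); print(n,p,np.round(e,4))
E
```

```text
tripC [ 0.5131 -0.1225  0.073 ] [0.0007 0.0007]
spareC [ 0.5239 -0.0341  0.0722] [0.0006 0.0006]
nearL [0.4604 0.1201 0.0437] [0.0009 0.0009]
nearR [ 0.4264 -0.1717  0.0444] [0.0012 0.0012]
farR [ 0.5873 -0.1904  0.0451] [0.0005 0.0005]
trip nl [ 0.4713 -0.0939  0.0732] [0.0005 0.0005]
trip nr [ 0.4656 -0.1417  0.0732] [0.0005 0.0005]
trip fr [ 0.5572 -0.1526  0.0726] [0.0007 0.0007]
live nl [0.4928 0.0841 0.0729] [0.0004 0.0004]
live nr [0.487  0.0368 0.0727] [0.0006 0.0006]
spare nl [ 0.4822 -0.0048  0.0726] [0.0005 0.0005]
spare nr [ 0.4762 -0.0528  0.0732] [0.0008 0.0008]
spare fl [ 0.5733 -0.0162  0.0725] [0.0001 0.0001]
spare fr [ 0.5675 -0.0638  0.0728] [0.0001 0.0001]
tripTip [ 0.521  -0.1249  0.1402] [0.0013 0.0013]
liveTip [0.5725 0.0522 0.1233] [0.0001 0.0001]
spareTip [ 0.4821 -0.029   0.1261] [0.0012 0.0012]
```

>>> arm_command:
  motion: "0 0 0 0 0 0.119 0; 0 0 0 0 0 0.119 0; 0 0 0 0 0 0.119 0; 0 0 0 0 0 0.119 0; 0 0 0 0 0 0.087 0; 0 0 0 0 0 0 0"

```text
time_s: 1.0
eef_pos: [0.2603, -0.5127, 0.2314]
eef_rot: [0.0, 0.998, -0.068, 0.0]
wrist_force: [0.0, -0.0, 0.1]
opening: 0.142
```

```bash
cat >> h.py <<'E'
from scipy.spatial.transform import Rotation as R
piv=np.array([.5131,-.1225,.072]); bx=np.array([.9926,-.121,0]); by=np.array([.121,.9926,0])
def st(target=None):
    from bench import get_obs
    np.set_printoptions(precision=4,suppress=True)
    o=get_obs(); w,x,y,z=o['eef_rot']; Rm=R.from_quat([x,y,z,w]).as_matrix(); p=np.array(o['eef_pos'])
    d=p-piv; print('t',o['time_s'],'box',d@bx*1e3,d@by*1e3,'z',p[2],'open',o['opening'],'F',o['wrist_force'])
    Rt=np.column_stack([bx,-by,[0,0,-1]]); print('rotvec units',R.from_matrix(Rm.T@Rt).as_rotvec()/np.radians(60))
    if target is not None:
        g=piv+target[0]*bx+target[1]*by; g[2]=target[2]; print('shift units',Rm.T@(g-p)/.2)
E
python3 -c "
from h import *
st((.045,0,.2))
print(onz(Ks,Ps,(455,220),0),onz(Ks,Ps,(412,210),0))"
```

```text
t 1.0 box -203.68847673222163 -417.9027067178015 z 0.23137881233644889 open 0.14222525222774188 F [ 0.0339 -0.0026  0.078 ]
rotvec units [ 0.0001 -0.     -0.0139]
shift units [ 1.2129 -2.1075  0.1566]
[ 0.8029 -0.2464  0.    ] [ 0.811  -0.1469  0.    ]
```

>>> arm_command:
  motion: "0.1 -0.174 0.005 0 0 -0.014 0; 0.1 -0.174 0.005 0 0 0 0; 0.1 -0.174 0.005 0 0 0 0; 0.1 -0.174 0.005 0 0 0 0; 0.1 -0.174 0.005 0 0 0 0; 0.1 -0.174 0.005 0 0 0 0; 0.1 -0.174 0.005 0 0 0 0; 0.1 -0.174 0.005 0 0 0 0; 0.1 -0.174 0.005 0 0 0 0; 0 0 0 0 0 0 0"

```text
time_s: 1.83
eef_pos: [0.4805, -0.2133, 0.2223]
eef_rot: [0.002, 0.999, -0.049, 0.002]
wrist_force: [-1.4, -1.8, 0.3]
opening: -0.0
```

```bash
python3 -c "
from h import *
st((.045,0,.2))"
```

```text
t 1.8333 box -21.340929347238944 -94.07121588343713 z 0.2223077067750433 open -0.00048257703268264114 F [-1.4039 -1.7637  0.3175]
rotvec units [ 0.0039 -0.0037  0.0229]
shift units [ 0.3425 -0.4627  0.1109]
```

>>> arm_command:
  motion: "0.1 -0.135 0.03 0 0 0.023 0; 0.1 -0.135 0.03 0 0 0 0; 0.1 -0.135 0.03 0 0 0 0; 0.04 -0.05 0.02 0 0 0 0; 0 0 0 0 0 0 0"

```text
time_s: 2.25
eef_pos: [0.5622, -0.1263, 0.2005]
eef_rot: [0.004, 0.999, -0.052, 0.003]
wrist_force: [-1.1, -0.2, 0.2]
opening: 0.0
```

```bash
python3 -c "
from h import *
st((.045,0,.1))
from bench import *
import cv2
c=camera('wrist'); print(c['mount'],c['intrinsics']);cv2.imwrite('pics/w1.png',c['img'][:,:,::-1])"
```

```text
t 2.25 box 49.22194272194795 2.1918562926441565 z 0.2005184128990096 open 0.0003568099943102741 F [-1.1027 -0.1857  0.2143]
rotvec units [ 0.0065 -0.0063  0.0163]
shift units [-0.0246  0.0072  0.5025]
[[-0.0008 -0.953  -0.3031  0.0777]
 [ 1.     -0.0006 -0.0008  0.    ]
 [ 0.0006 -0.3031  0.953  -0.1428]
 [ 0.      0.      0.      1.    ]] [[281.2952   0.     319.5362]
 [  0.     281.2952 197.4754]
 [  0.       0.       1.    ]]
```

View pics/w1.png

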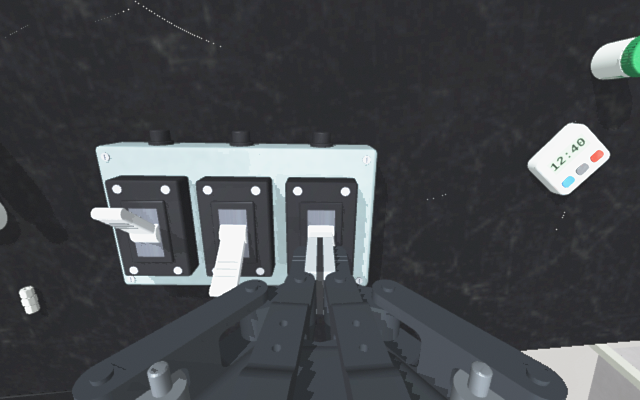

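The wrist view shows the shut fingers lined up with the tripped lever (both near column 320), on its far side. I'll descend there.

>>> arm_command:
  motion: "-0.01 0.005 0.17 0 0 0.016 0; 0 0 0.17 0 0 0 0; 0 0 0.14 0 0 0 0; 0 0 0.03 0 0 0 0; 0 0 0 0 0 0 0"

```text
time_s: 2.72
eef_pos: [0.5597, -0.1363, 0.1002]
eef_rot: [0.006, 0.998, -0.059, 0.006]
wrist_force: [0.3, 0.8, 0.8]
opening: -0.002
```

```bash
python3 -c "
from h import *
st((.006,0,.092))"
```

```text
t 2.7167 box 47.897010255344284 -8.084569929280763 z 0.1001924984199502 open -0.0016082885137604123 F [0.2609 0.7974 0.8249]
rotvec units [ 0.0117 -0.012   0.0022]
shift units [-0.2099 -0.0414  0.0378]
```

>>> arm_command:
  motion: "-0.03 -0.042 0.035 0.012 -0.012 0.002 0; 0 0 0 0 0 0 0; -0.05 0 0 0 0 0 0; -0.04 0 0 0 0 0 0; -0.03 0 0 0 0 0 0; 0 0 0 0 0 0 0"

```text
time_s: 3.22
eef_pos: [0.5322, -0.1278, 0.1]
eef_rot: [0.001, 0.998, -0.061, 0.004]
wrist_force: [0.4, -0.4, -0.3]
opening: 0.005
```

```bash
python3 -c "
from h import *
st((.0,0,.092))"
```

```text
t 3.2167 box 19.641381224131052 -2.90412901576556 z 0.09996686522883085 open 0.004743624741567599 F [ 0.4044 -0.3592 -0.2582]
rotvec units [ 0.0015 -0.008  -0.0013]
shift units [-0.0986 -0.0144  0.039 ]
```

>>> arm_command:
  motion: "-0.02 -0.012 0.03 0 -0.008 0 0; -0.04 0 0.03 0 0 0 0; -0.03 0 0 0 0 0 0; -0.03 0 0 0 0 0 0; 0 0 0 0 0 0 0"

```text
time_s: 3.63
eef_pos: [0.5174, -0.1254, 0.0939]
eef_rot: [0.004, 0.998, -0.062, 0.011]
wrist_force: [-0.3, -0.0, -0.6]
opening: -0.001
```

```bash
python3 -c "
from h import *
st((.0,0,.092))
from bench import *
import cv2
for n in ['scene','side']:
    c=camera(n); cv2.imwrite(f'pics/{n}1.png',cv2.resize(c['img'][140:330,230:430,::-1],None,fx=3,fy=3))"
```

```text
t 3.6333 box 4.645549122131924 -2.340656339972075 z 0.09392353757808262 open -0.0005626895052796223 F [-0.2777 -0.0236 -0.6254]
rotvec units [ 0.0071 -0.0219 -0.0018]
shift units [-0.0235 -0.0117  0.009 ]
```

View pics/scene1.png

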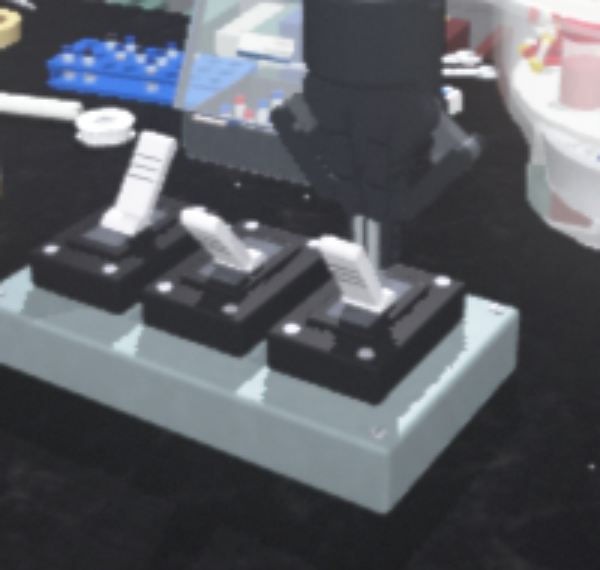

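View pics/side1.png

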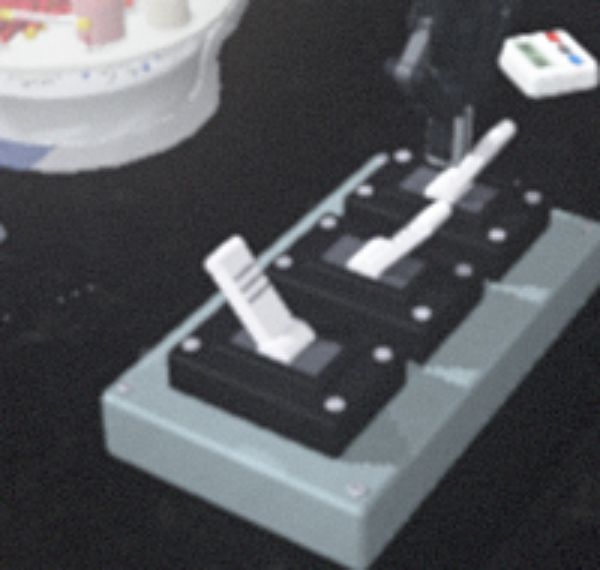

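The lever is nearly off: in side1 its slope is close to the spare's. I'll push on until the force rises at the stop.

>>> arm_command:
  motion: "-0.03 -0.012 0 0.007 -0.02 0 0; -0.03 0 0 0 0 0 0; 0 0 0 0 0 0 0"

```text
time_s: 3.98
eef_pos: [0.5111, -0.1228, 0.0961]
eef_rot: [0.001, 0.998, -0.062, 0.005]
wrist_force: [-0.1, -0.3, -0.9]
opening: -0.001
```

```bash
python3 -c "
from h import *
st((.0,0,.092))"
```

```text
t 3.9833 box -1.993174333960684 -0.5420222021458507 z 0.09605076200369174 open -0.0007222656971507746 F [-0.0769 -0.2793 -0.9111]
rotvec units [ 0.001  -0.0103 -0.0024]
shift units [ 0.0097 -0.0028  0.0204]
```

>>> arm_command:
  motion: "-0.03 0 0.01 0 -0.01 0 0; -0.02 0 0 0 0 0 0; 0 0 0 0 0 0 0"

```text
time_s: 4.23
eef_pos: [0.5092, -0.1233, 0.098]
eef_rot: [0.002, 0.998, -0.062, 0.008]
wrist_force: [-0.8, 0.3, -0.1]
opening: 0.002
```

```bash
python3 -c "
from h import *
st((.0,0,.092))
from bench import *
import cv2
for n in ['scene','side']:
    c=camera(n); cv2.imwrite(f'pics/{n}2.png',cv2.resize(c['img'][140:330,230:430,::-1],None,fx=3,fy=3))"
```

```text
t 4.2333 box -3.826457605761762 -1.250695148086712 z 0.09795306322378176 open 0.002287707915260928 F [-0.8226  0.2562 -0.1228]
rotvec units [ 0.0025 -0.0162 -0.0035]
shift units [ 0.0186 -0.0064  0.0301]
```

View pics/side2.png

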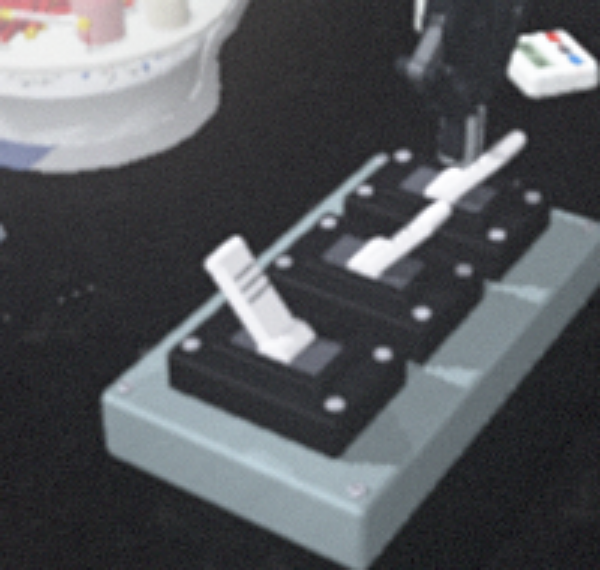

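View pics/scene2.png

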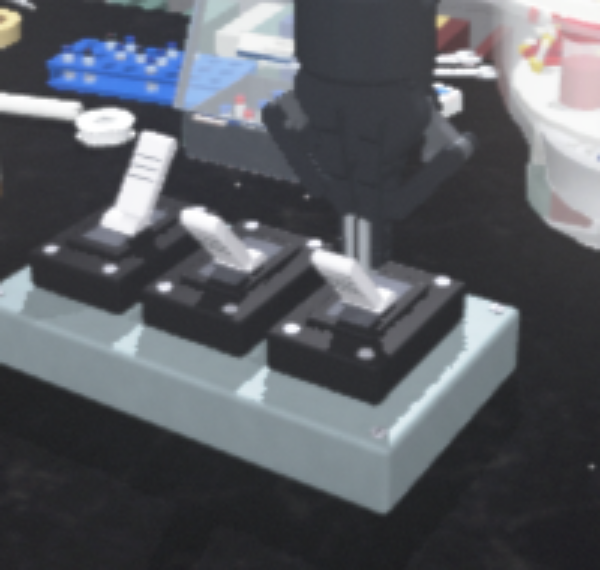

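It now looks parallel to the spare lever. I'll give one firmer push and hold.

>>> arm_command:
  motion: "-0.04 0 0.03 0 -0.016 0 0; -0.04 0 0.02 0 0 0 0; -0.04 0 0.02 0 0 0 0; -0.04 0 0.02 0 0 0 0"

```text
time_s: 4.67
eef_pos: [0.5083, -0.124, 0.0979]
eef_rot: [0.005, 0.997, -0.065, 0.034]
wrist_force: [21.8, 6.0, 8.5]
opening: 0.001
```

```bash
python3 -c "
from h import *
st((.05,0,.2))
from bench import *
import cv2
for n in ['scene','side']:
    c=camera(n); cv2.imwrite(f'pics/{n}3.png',cv2.resize(c['img'][140:330,230:430,::-1],None,fx=3,fy=3))
    print(search_frame(n,'tripped_lever'),search_frame(n,'spare_lever'))"
```

```text
t 4.6667 box -4.548917485404739 -2.114366626709503 z 0.09785161795559597 open 0.0014114281585918308 F [21.7632  6.0339  8.4545]
rotvec units [ 0.0057 -0.0652 -0.0091]
shift units [ 0.3069 -0.0103 -0.491 ]
[{'box': [338.1, 225.0, 355.6, 242.8], 'conf': 0.59}] [{'box': [292.0, 207.6, 319.8, 228.2], 'conf': 0.67}]
[{'box': [370.9, 181.7, 403.0, 210.5], 'conf': 0.83}] [{'box': [346.9, 204.2, 382.6, 232.4], 'conf': 0.67}, {'box': [300.3, 217.8, 335.7, 262.7], 'conf': 0.39}]
```

View pics/side3.png

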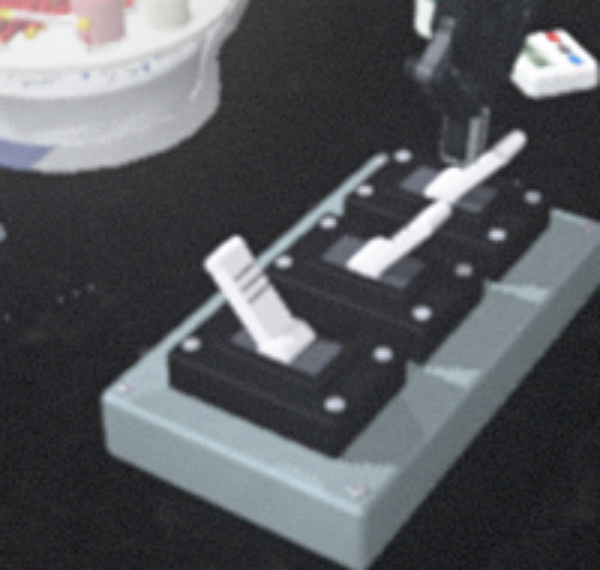

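View pics/scene3.png

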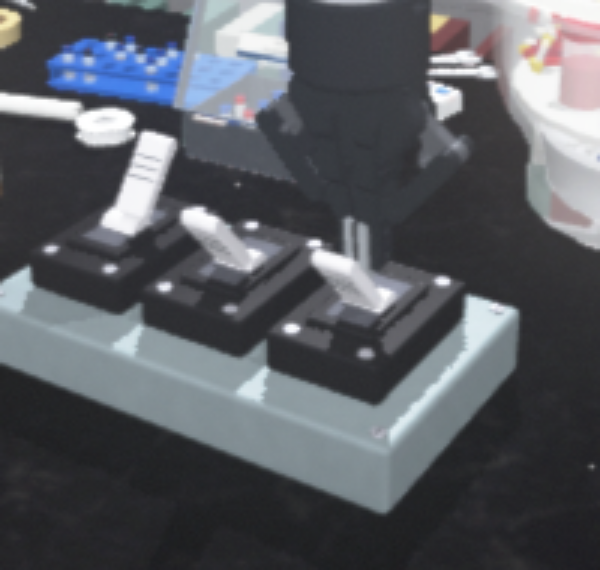

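The force is 22 N and the lever hasn't moved further, so it's at the off stop. I'll back off, rise, and cross to the robot side.

>>> arm_command:
  motion: "0.1 0 -0.02 0.005 -0.065 -0.009 0; 0.06 0 -0.03 0 0 0 0; 0 0 -0.15 0 0 0 0; 0 0 -0.15 0 0 0 0; 0 0 -0.15 0 0 0 0; 0 0 -0.03 0 0 0 0; 0 0 0 0 0 0 0"

```text
time_s: 5.55
eef_pos: [0.5349, -0.1246, 0.2025]
eef_rot: [-0.003, 0.998, -0.06, -0.012]
wrist_force: [-0.6, -1.1, -0.7]
opening: 0.006
```

```bash
python3 -c "
from h import *
st((-.085,0,.18))"
```

```text
t 5.55 box 21.85743800945676 0.5892293751154468 z 0.20249442026796588 open 0.005938556954304754 F [-0.5823 -1.0906 -0.6599]
rotvec units [-0.0049  0.0239  0.0015]
shift units [-0.5313  0.0027  0.1258]
```

>>> arm_command:
  motion: "-0.17 0 0 -0.005 0.024 0 0; -0.17 0 0 0 0 0 0; -0.17 0 0 0 0 0 0; -0.04 0 0 0 0 0 0; 0 0 0 0 0 0 0"

```text
time_s: 5.97
eef_pos: [0.4168, -0.1085, 0.1922]
eef_rot: [-0.004, 0.998, -0.06, -0.009]
wrist_force: [-0.2, 0.7, 0.6]
opening: 0.003
```

```bash
python3 -c "
from h import *
st((-.085,0,.092))"
```

```text
t 5.9667 box -97.32671980079519 2.208913419020031 z 0.19219527479511445 open 0.002545572650729557 F [-0.1742  0.6839  0.5954]
rotvec units [-0.0063  0.0184  0.0018]
shift units [0.0713 0.0145 0.4996]
```

>>> arm_command:
  motion: "0.03 0.01 0.1 -0.006 0.018 0 0; 0.02 0 0.17 0 0 0 0; 0 0 0.17 0 0 0 0; 0 0 0.06 0 0 0 0; 0 0 0 0 0 0 0"

```text
time_s: 6.38
eef_pos: [0.4284, -0.1126, 0.0872]
eef_rot: [0.0, 0.998, -0.061, 0.001]
wrist_force: [-0.0, 0.3, 0.3]
opening: -0.003
```

```bash
python3 -c "
from h import *
st((-.085,0,.092))"
```

```text
t 6.3833 box -85.2359807192858 -0.3988068195040966 z 0.08724719250898996 open -0.0025110566618861347 F [-0.0137  0.3011  0.2656]
rotvec units [ 0.0008 -0.0024  0.    ]
shift units [ 0.0013 -0.002  -0.0238]
```

>>> arm_command:
  motion: "0.06 0 -0.03 0 0 0 0; 0.06 0 0 0 0 0 0; 0.06 0 0 0 0 0 0; 0.06 0 0 0 0 0 0; 0.06 0 0 0 0 0 0; 0.05 0 0 0 0 0 0; 0.04 0 0 0 0 0 0; 0 0 0 0 0 0 0"

```text
time_s: 7.05
eef_pos: [0.5065, -0.1209, 0.0916]
eef_rot: [-0.002, 0.998, -0.06, -0.009]
wrist_force: [0.1, -1.3, -0.3]
opening: 0.0
```

```bash
python3 -c "
from h import *
st((.0,0,.092))"
```

```text
t 7.05 box -6.701052697079782 0.7708775680441358 z 0.09156452169876482 open 0.00027704706429449203 F [ 0.0537 -1.2729 -0.2636]
rotvec units [-0.0033  0.0167  0.0008]
shift units [ 0.0335  0.0039 -0.0028]
```

>>> arm_command:
  motion: "0.04 0 0 -0.003 0.017 0 0; 0.03 0 0.01 0 0.01 0 0; 0.03 0 0.01 0 0 0 0; 0.03 0 0.01 0 0 0 0; 0.03 0 0.01 0 0 0 0"

```text
time_s: 7.47
eef_pos: [0.5162, -0.1219, 0.0894]
eef_rot: [-0.002, 0.998, -0.057, -0.024]
wrist_force: [-34.2, 4.0, 41.2]
opening: 0.003
```

```bash
python3 -c "
from h import *
st((.0,0,.092))
from bench import *
import cv2
for n in ['scene','side']:
    c=camera(n); cv2.imwrite(f'pics/{n}4.png',cv2.resize(c['img'][140:330,230:430,::-1],None,fx=3,fy=3))"
```

```text
t 7.4667 box 2.9516353638077355 1.0039447730919828 z 0.08939007435204525 open 0.0025480351104513956 F [-34.1657   4.042   41.2407]
rotvec units [-0.0008  0.0461  0.0077]
shift units [-0.0154  0.0049 -0.0123]
```

View pics/side4.png

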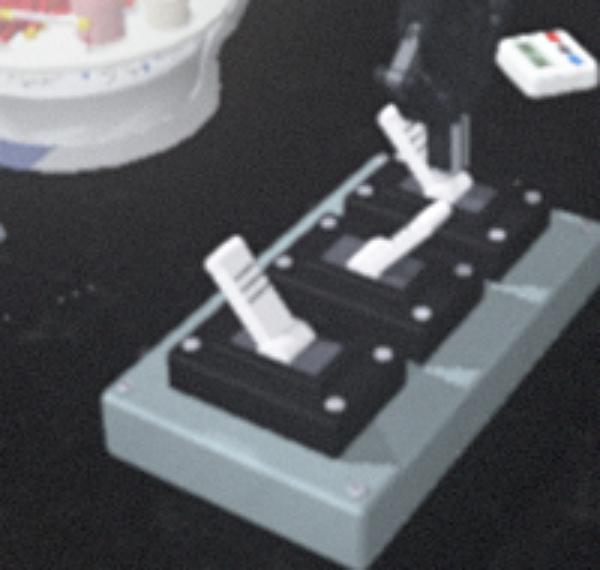

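View pics/scene4.png

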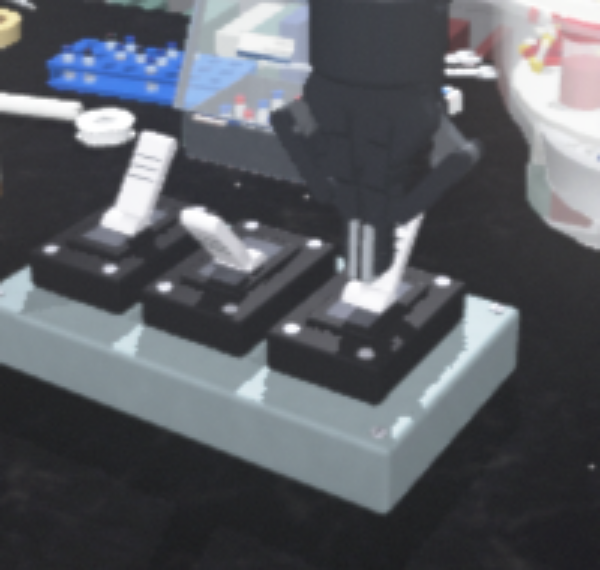

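The lever is parallel to the live one and the force jumped to about 50 N, so it's at the on stop. I'll retreat and check.

>>> arm_command:
  motion: "-0.06 0 -0.05 0 0.04 0.008 0; -0.08 0 -0.08 0 0 0 0; -0.08 0 -0.15 0 0 0 0; -0.05 0 -0.17 0 0 0 0; 0 0 -0.17 0 0 0 0; 0 0 -0.05 0 0 0 0; 0 0 0 0 0 0 0"

```text
time_s: 8.15
eef_pos: [0.4597, -0.1149, 0.2299]
eef_rot: [-0.001, 0.998, -0.061, -0.004]
wrist_force: [0.6, 0.1, -0.5]
opening: -0.001
```

```bash
python3 -c "
from h import *
st((-.1,0,.2))
from bench import *
import cv2
for n in ['scene','side']:
    c=camera(n); cv2.imwrite(f'pics/{n}5r.png',c['img'][:,:,::-1])
    for t in ['tripped_lever','live_lever','spare_lever']: print(n,t,search_frame(n,t)[:2])
a=cv2.imread('pics/scene5r.png')[170:310,215:415]; cv2.imwrite('pics/sz5.png',cv2.resize(a,None,fx=4,fy=4,interpolation=cv2.INTER_CUBIC))
a=cv2.imread('pics/side5r.png')[160:330,255:445]; cv2.imwrite('pics/dz5.png',cv2.resize(a,None,fx=3.5,fy=3.5,interpolation=cv2.INTER_CUBIC))
"
```

```text
t 8.15 box -53.89900747255831 1.0874427076175215 z 0.22993088970312722 open -0.0014124391991562854 F [ 0.5907  0.0789 -0.5153]
rotvec units [-0.0012  0.0068 -0.001 ]
shift units [-0.2294  0.0059  0.1513]
scene tripped_lever [{'box': [346.6, 206.7, 370.0, 244.1], 'conf': 0.87}]
scene live_lever [{'box': [264.2, 184.7, 290.1, 219.0], 'conf': 0.86}]
scene spare_lever [{'box': [291.5, 208.4, 318.3, 228.9], 'conf': 0.5}]
side tripped_lever [{'box': [359.7, 168.3, 385.4, 207.7], 'conf': 0.8}]
side live_lever [{'box': [299.0, 220.2, 333.6, 264.7], 'conf': 0.75}]
side spare_lever [{'box': [344.2, 204.9, 377.8, 231.8], 'conf': 0.64}]
```

View pics/sz5.png

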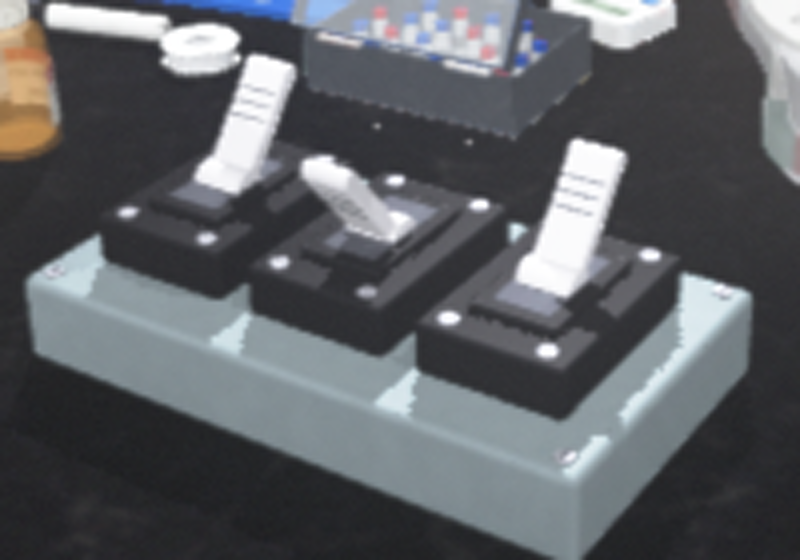

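View pics/dz5.png

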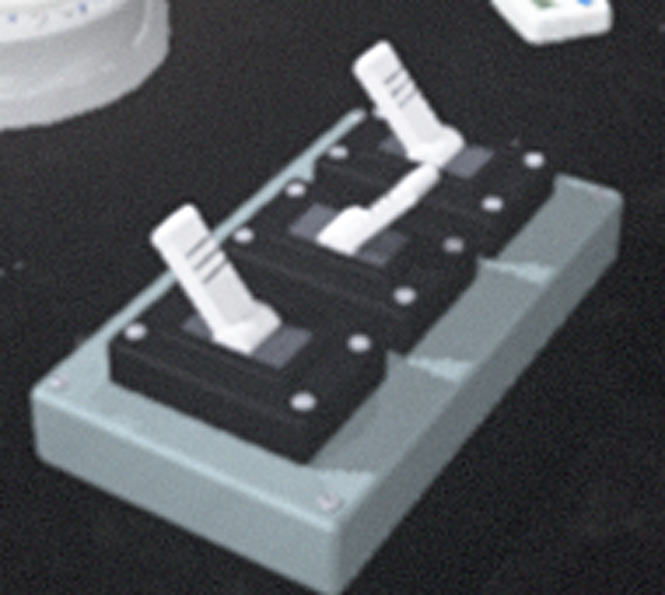

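```bash
python3 -c "
from h import *
for n,a,b,c in [('trip',(598,148),(377,50),(549,287,436,157)),('live',(268,62),(175,213),None)]:
    p,e=tri(S(a),D(b)); q=piv if n=='trip' else piv+.18*by
    d=p-q; print(n,p,e,'lean',np.arctan2(d@bx,d[2]))
"
```

```text
trip [ 0.55094529 -0.12917108  0.12500797] [np.float64(0.0012008287956867105), np.float64(0.0012008287956866155)] lean 0.6265862878045109
live [0.57222791 0.05037133 0.1261096 ] [np.float64(0.0024415501470736903), np.float64(0.0024415501470737705)] lean 0.6094375082382566
```

The measured lean of the tripped lever matches the live lever's (0.63 and 0.61 rad), so it's on. The arm is clear, so I'm handing in.

```bash
python3 -c "
from bench import *
print(hand_in())"
```

```text
the job is handed in; nothing more can be done
None
```

I reset the tripped breaker, the one at the right end of the row, and handed the job in at about 8 s. `hand_in()` gives no verdict, so success rests on my own checks.

- **Off:** I pushed the lever with the shut fingers from its far side. It stopped moving with about 22 N on the wrist and lay parallel to the spare lever.
- **On:** I crossed over and pushed from the robot's side. It stopped with about 34 N sideways and 41 N vertically on the wrist.
- **Last pictures:** The tripped lever's tip, measured from both cameras, leans 0.63 rad. The same measurement gives 0.61 rad for the untouched live lever, so both read slightly under the nominal 0.7 rad by a similar amount. The live and spare levers look unmoved.
- **Arm:** It was well clear of everything, with about 0 N at the wrist.

No check failed. The only disagreement was a mismatch of 1–2.4 mm between the two camera views of the lever tips.

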